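Turn the pick-up flag to green, then raise and hold the signal mast

TASK

Tell the servers that an order is ready: first flip the small flag plate on the signal mast all the way over, so that its green face lies on top instead of the red one, while the mast is still down. Then squeeze the blue button in the mast's grip to unlatch it, pull the mast up past its first stop to the second stop, and finish still holding it fully extended by the grip, because it sinks back when let go. Do not disturb the kitchen things standing around.

Things in the scene. Friction and masses are not known exactly. Their poses are not given: they have to be found in the camera images.
- stand: the signal mast's fixed dark steel foot (round flange 90 mm across, column 34 to 40 mm across and 115 mm high) screwed to the table, carrying all the moving parts. Origin on the table at the column's centre, z up; +x points from the blue button's face through the grip to its back, and the flag sticks out towards -y
- grip (a point): centre of the mast's black grip block, 165 mm above the table when the mast is down; axes parallel to the stand's. The block is 30 mm (x) by 36 mm (y) by 50 mm high and is the topmost part of the mast. The blue button (22 mm wide along y, 30 mm high, centred on the block's height) stands 6 mm out of its -x face, so the grip is 36 mm wide along x with the button out and 31 mm with it pressed. Take it from above with the fingers closing along x: the squeeze pushes the button in
- tab (a point): middle of the free length of the flag's black round finger tab, a rod 10 mm in diameter lying along the stand's y axis; free for 56 mm of its length beside the plate (28 mm either side of this point). It lies 142 mm from the mast's axis towards -y and 50 mm from the flag's hinge line; nothing is beside or under it down to the table. Its position turns with the flag
- axle (a point): point on the flag's hinge line level with the tab (the hinge line is parallel to the stand's y axis and passes through the mast's axis, 125 mm above the table when the mast is down); axes parallel to the stand's. The hinge rod itself ends 27 mm short of this point. Tab = axle + 50 mm x (cos(flag) along the stand's +x, sin(flag) up)
- flag (a joint): angle of the flag plate (52 mm by 64 mm, 5 mm thick; red on one face, green on the other) on its stiff hinge, rad: 0 = flat on the stand's +x side with red on top, 1.57 = standing upright, 3.14 = flipped fully over, flat on the -x side with green on top. Stays where it is left; turning it takes about 1 N at the tab. It starts between 0 and 0.4
- release (a joint): travel of the blue button, m: 0 = out, 0.005 = fully pressed (about 6.5 N); springs out when let go. Beyond about 0.0035 the mast is unlatched; when let out the latch catches again at home and at the first stop
- mast (a joint): extension of the mast straight up, m: 0 = down and latched, 0.045 = first stop (the latch blocks it there unless the button is pressed), 0.09 = second stop, a firm end that does not latch. A spring and its weight pull it down with 6 to 10 N; let go at the second stop it sinks to about 0.06
- dough_ball: ball of dough, 98 mm across and 56 mm high, on the table to the left of the mast; leave alone. Origin under its centre
- tomato_can_1: tin with a red band, 101 mm across, 118 mm high, behind the mast; leave alone. Origin under its centre
- bottle_green: squeeze bottle with a green cap, 57 mm across, 204 mm high, behind the mast; leave alone. Origin under its centre
- pizza_cutter: wheel pizza cutter with a black handle, 96 mm by 235 mm, 24 mm high, lying between the robot and the mast; leave alone. Origin under its middle
- tomato: tomato, 68 mm across, 71 mm high, at the front right; leave alone. Origin under its centre

How it is judged (in metres and radians):
On the way, in this order (a step that is already met when the one before it is completed fails the run):
1. the flag is flipped over to green (beyond 2.85 rad) while the mast is still down (under 10 mm) (value of joint flag above 2.85 rad and value of joint mast below 0.01 m), for 0.2 s.
2. the button is pressed in (over 3 mm) with the mast still below its first stop (value of joint release above 0.003 m and value of joint mast below 0.04 m), for 0.02 s.
3. the mast is pulled out to its second stop (over 82 mm) (value of joint mast above 0.082 m), for 0.2 s.
At the end, for the whole second after the job is handed in: The mast stands at its second stop (within 8 mm of it), held there by the fingers at the grip (over 2 N of contact), and the flag still lies over with green on top (beyond 2.8 rad) (value of joint mast above 0.082 m and value of joint flag above 2.8 rad and contact force between the fingers and stand above 2 N and distance between the grasp point and grip below 0.06 m); the arm keeps its last pose, push and grip.
It fails at once if a bystander is shifted by more than 30 mm (distance of any of dough_ball, tomato_can_1, bottle_green, tomato, pizza_cutter from where it was at the start of the episode above 0.03 m).
It also fails if it takes over 51 s, if anything falls off the work surface, if the arm or the gripper's body presses on something with over 40 N, if the wrist force passes 120 N, or if a joint passes its speed limit or range.

ROBOT

A 6-joint arm with a two-finger parallel gripper is mounted at the origin on a cart in front of the work surface, level with it; the furniture and walls round the work are solid. World frame = base frame: x ahead of the robot, y to its left, z up, the work surface at z = 0. Lengths are in m, angles in degrees, forces in N, time in s.
With the tool pointing down it reaches from about 0.35 to 0.875 m from the base axis. Payload 4.2 kg.
Tool frame: the origin (TCP) lies between the finger pads; the fingertips stand 8 mm ahead of it and the grasp point (between the pads) lies 11 mm behind it; z points along the fingers, y is the line along which they close (so a half turn about z gives the same grasp; the last joint's range is limited). The gripper opens to 87 mm and grips with 3 to 60 N. Pads are 19 mm wide; open, the fingers measure 117 mm over their backs; the gripper's body (75 mm by 190 mm) begins 51 mm behind the grasp point.
Start: joints at [79.847, 22.042, 0.453, 0, -68.411, -14.817], TCP at [0.264, 0.567, 0.231] pointing down, gripper open.
Joint ranges: [-179.83, 179.83], [-69.29, 118.12], [-61.27, 80.66], [-181.25, 117.63], [-171.15, -9.14], [-177.46, 177.46]. Speed limits (degrees/s): [159.86, 159.86, 180, 180, 180, 180].

INTERFACE

Orientations are given as a 3x3 rotation matrix whose columns are the frame's x, y, z axes.
In Python, from station import sense, capture, camera_model, finish_job, find_in gives the robot as it stands. The module is installed in compiled form; this text tells all that it offers.
- The arm moves only by the tool arm_command, never from a script. Its argument "motion" is a list of rows, each a list of 7 numbers: the finger opening in mm, from 0 to 87, then the shift along the tool's x, y, z in mm, then the turn, a rotation vector about the tool's x, y, z in rad. In form: [[jaw, dx, dy, dz, rx, ry, rz], ...]. A call has 1 to 8 rows; each row shifts and turns the commanded pose from where the row before left it, along the tool's axes as they then stand; what a row does not reach is not made up. A row lasts 1/10 s, in which the tool goes at most 50 mm and 8.59 degrees, less where a joint would pass 70% of its speed; a pose out of reach is approached as far as the arm can. A call with a gripper value outside its range is refused whole. The fingers move at their own pace and stop on an object; the grip force is fixed at half the most. Time passes only in rows, so rows that do not move let the fingers close. It gives the time, the measured TCP pose, the force, the opening and the grip force at its end, in the units of the state.
- sense(): the state, without advancing time (a new reading comes with each control period).
- capture(name): name is "scene" or "top"; returns the picture (480x640x3 uint8, red, green, blue); there is no depth.
- camera_model(name): a dict with "fx", "fy", "cx", "cy" (pixels), "k1" (the pictures are not rectified: a ray, as slopes to the right and down, at radius r is drawn at 1 + k1 r^2 times it, then the intrinsics apply), "R" (3x3) and "t" (3): a world point X has camera coordinates R X + t. Camera axes: x right, y down, z forward; pixel columns grow to the right and rows downward; lengths in m; the calibration is good to about 2 mm. A picture is of the moment at which its call begins. camera_model takes no time and is no camera call.
- finish_job(): hands the job in; it is judged then, once.
Trained networks look in the newest picture that a camera, given by its name, has taken for a name from the list of things; names that differ only in an ending like _2 or _b are one class to them, and where a whole thing is asked for, a point or a joint stands for the part that bears it (a point fixed in the world has none). Each returns a list of dicts, best first, with "p" (0 to 1); they miss things now and then, are a little off and sometimes report something else, mostly with a low value. They report only what shows in the picture. A call takes as long as a camera call.
- find_in(target, camera): "location" ([row, column] in pixels, amid what is visible of it).
The state is a dict: "time_s": time; "joints": joint angles; "joint_velocities": joint speeds; "effort": joint torques, N m; "tcp_pos": TCP position; "ee_rot": TCP orientation; "wrist_force": force on the tool from outside, world axes, zero at the start; "moment": the same for the moment, N m; "gripper_width": opening from 0.0 (shut) to 1.0 (fully open); "gripper_force": force on a finger pad.
Only numpy, scipy, OpenCV 4.12 (cv2) and the standard library are available. Lean on these libraries where they do the work, as an engineer would, in place of code of your own. Each camera call takes 0.05 s, during which the arm holds its last target. There are 200 camera calls.

## Working session

There is one attempt and no reset: what is moved stays moved. The work goes in short steps, Python scripts to look and compute and a tool call to move; the robot and the scene stay as the last step left them, time stands still between calls to the robot, and variables do not carry over. Pictures are saved under pics/ and viewed, at most 10 in all, crops included, and the job is handed in when it is done.

Besides the shell and the picture viewer there is one more tool, called after ">>>" as name(argument=value, ...), one argument or row to a line, values as JSON. arm_command: Moves the arm, as the interface text tells. Its arguments: {"type":"object","properties":{"motion":{"type":"array"}},"required":["motion"]}

```bash
mkdir -p pics; python3 - <<'E'
from station import *
import cv2,numpy as np
for c in("scene","top"):
    im=capture(c);cv2.imwrite(f"pics/{c}0.png",im[:,:,::-1])
    m=camera_model(c);print(c,{k:np.round(v,4).tolist() for k,v in m.items()})
    for n in("stand","grip","tab","axle","flag","release","mast"):
        print(n,[(np.round(d["location"],1).tolist(),round(d["p"],2)) for d in find_in(n,c)][:3])
s=sense();print(s["time_s"],s["tcp_pos"],s["ee_rot"],s["wrist_force"])
E
```

```text
scene {'fx': 435.3716, 'fy': 435.3716, 'cx': 325.231, 'cy': 240.6818, 'k1': -0.0264, 'R': [[0.9498, 0.3126, -0.0132], [0.1954, -0.6258, -0.7551], [-0.2443, 0.7146, -0.6555]], 't': [-0.5156, -0.0094, 1.0983]}
stand [([305.6, 302.7], 0.89)]
grip [([301.7, 299.9], 0.72)]
tab [([311.4, 299.9], 0.76)]
axle [([302.7, 299.0], 0.8)]
flag [([313.1, 304.5], 0.94)]
release []
mast [([307.4, 299.8], 0.72)]
top {'fx': 537.4151, 'fy': 537.4151, 'cx': 317.7185, 'cy': 236.8918, 'k1': -0.155, 'R': [[-0.2425, -0.9702, -0.0019], [-0.8999, 0.2256, -0.3732], [0.3625, -0.0888, -0.9278]], 't': [0.0992, 0.5303, 1.1973]}
stand [([223.8, 356.3], 0.83)]
grip [([213.1, 372.1], 0.82)]
tab [([206.1, 377.1], 0.87)]
axle [([214.8, 372.7], 0.85)]
flag [([206.1, 380.6], 0.57)]
release []
mast []
0.8 [0.26379611 0.56655936 0.23056688] [[ 9.06542929e-01 -4.22113631e-01 -1.32351107e-05]
 [-4.22113631e-01 -9.06542929e-01  8.21979859e-06]
 [-1.54678850e-05 -1.86487967e-06 -1.00000000e+00]] [0.18925536 0.01371864 0.05677816]
```

View pics/scene0.png

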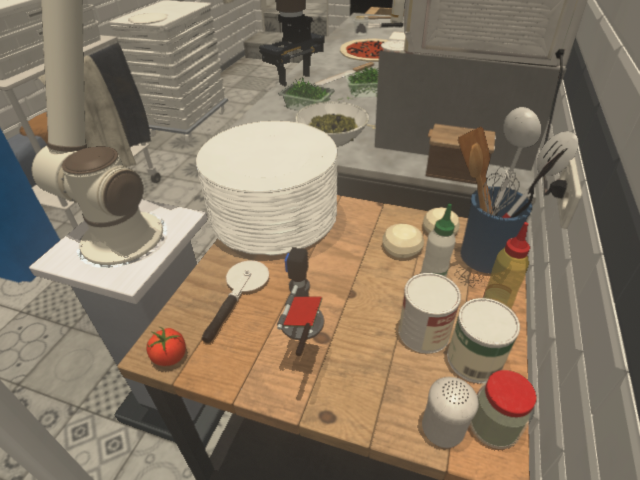

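View pics/top0.png

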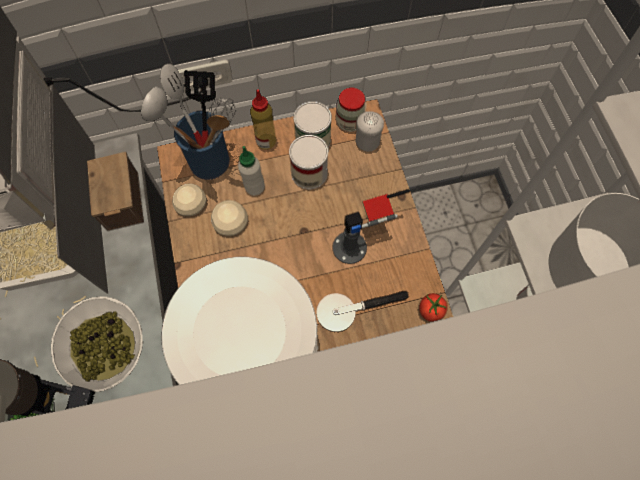

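The scene view shows the mast at about (row 290, col 300), with the red flag at (312, 300). In the top view the grip is near (222, 353), the flag at (208, 378) and the tab near (192, 400). I'll zoom in on both.

```bash
python3 - <<'E'
import cv2,numpy as np
a=cv2.imread("pics/scene0.png")[235:365,250:350];b=cv2.imread("pics/top0.png")[175:275,320:420]
a=cv2.resize(a[:100+30],None,fx=4,fy=4,interpolation=cv2.INTER_CUBIC);b=cv2.resize(b,None,fx=4,fy=4,interpolation=cv2.INTER_CUBIC)
o=np.zeros((520,800,3),np.uint8);o[:,:400]=a;o[:400,400:]=b
cv2.imwrite("pics/crop0.png",o)
E
```

```text
(no output)
```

View pics/crop0.png

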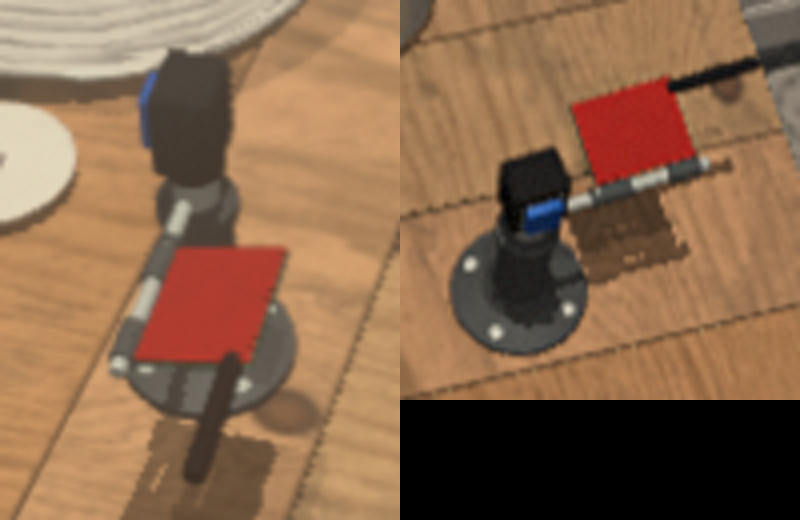

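The crops show the hinge-rod end, the tab ends, the button and the flange clearly, so I'll fit x, y, yaw and flag.

```bash
cat > h.py <<'E'
import numpy as np, cv2
from station import *
from scipy.optimize import least_squares
M={c:camera_model(c) for c in("scene","top")}
def proj(c,X):
    m=M[c];p=np.array(m["R"])@X+np.array(m["t"]);s=p[:2]/p[2];s=s*(1+m["k1"]*(s@s))
    return np.array([m["fx"]*s[0]+m["cx"],m["fy"]*s[1]+m["cy"]])
def world(q,P):
    c,s=np.cos(q[2]),np.sin(q[2]);return np.array([q[0]+c*P[0]-s*P[1],q[1]+s*P[0]+c*P[1],P[2]])
def pts(f):
    r=lambda y:np.array([.05*np.cos(f),y,.125+.05*np.sin(f)])
    return dict(rod=np.array([0,-.115,.125]),tabend=r(-.170),tabroot=r(-.114),tab=r(-.142),flange=np.array([0,0,.008]),top=np.array([0,0,.19]),button=np.array([-.021,0,.165]))
E
python3 - <<'E'
from h import *
S=lambda u,v:(250+u/4,235+v/4)
T=lambda u,v:(320+(u-400)/4,175+v/4)
obs=[("scene","rod",S(118,367),1),("scene","tabend",S(195,476),1),("scene","tabroot",S(232,358),1),("scene","top",S(198,66),.5),
("top","rod",T(728,165),.5),("top","tabend",T(760,65),1),("top","tabroot",T(672,87),1),("top","flange",T(518,292),1),("top","top",T(535,171),.5),("top","button",T(545,215),1)]
F=lambda q:np.concatenate([w*(proj(c,world(q,pts(q[3])[n]))-o) for c,n,o,w in obs])
best=min((least_squares(F,[.6,0,y,.2],loss="soft_l1") for y in np.arange(-3,3,1)),key=lambda r:r.cost)
q=best.x;print(q,np.degrees(q[2]),best.cost);print(F(q).reshape(-1,2).round(1).tolist())
for n in pts(q[3]):print(n,world(q,pts(q[3])[n]).round(4))
np.save("q.npy",q)
def ray0(c,px,z):
    r=least_squares(lambda a:proj(c,np.array([a[0],a[1],z]))-px,[.6,0]);return r.x.round(3)
for n,px,z in(("ball",(229,218),.03),("can",(309,146),.118),("bottle",(247,152),.2),("tomato",(433,306),.06),("cutter_wheel",(336,312),.015),("cutter_end",(407,296),.02),("plates",(240,330),.12),("bottle2",(260,95),.2)):print(n,ray0("top",px,z))
E
```

```text
[ 0.52769945 -0.11223295  0.1014236   0.31475919] 5.811143959277685 9.79268538648638
[[0.1, 0.2], [-0.6, 0.1], [-0.9, 0.9], [-1.9, 0.4], [-3.3, -0.6], [-0.8, -2.4], [0.2, -1.0], [-0.9, -0.6], [-0.5, 0.6], [-0.8, 2.4]]
rod [ 0.5393 -0.2266  0.125 ]
tabend [ 0.5922 -0.2765  0.1405]
tabroot [ 0.5865 -0.2208  0.1405]
tab [ 0.5894 -0.2487  0.1405]
flange [ 0.5277 -0.1122  0.008 ]
top [ 0.5277 -0.1122  0.19  ]
button [ 0.5068 -0.1144  0.165 ]
ball [0.675 0.173]
can [ 0.783 -0.071]
bottle [0.754 0.088]
tomato [ 0.314 -0.262]
cutter_wheel [ 0.368 -0.036]
cutter_end [ 0.363 -0.218]
plates [0.356 0.193]
bottle2 [0.911 0.024]
```

```bash
cat > ov.py <<'E'
from h import *
def overlay(q,ims,out,r):
    f=q[3];R=lambda a,y:np.array([a*np.cos(f),y,.125+a*np.sin(f)])
    m=q[4] if len(q)>4 else 0
    B=lambda x,y,z:np.array([x,y,z+m])
    th=np.linspace(0,6.283,24)
    L=[[np.array([.045*np.cos(t),.045*np.sin(t),.006]) for t in th],
     [B(x,y,.19) for x,y in((-.015,-.018),(.015,-.018),(.015,.018),(-.015,.018),(-.015,-.018))],
     [B(-.021,y,z) for y,z in((-.011,.15),(.011,.15),(.011,.18),(-.011,.18),(-.011,.15))],
     [B(0,-.02,.125),B(0,-.115,.125)],[R(.05,-.114)+[0,0,m],R(.05,-.17)+[0,0,m]]]
    o=np.zeros((600,800,3),np.uint8)
    for k,c in enumerate(("scene","top")):
        y0,y1,x0,x1=r[k];a=cv2.resize(ims[c][y0:y1,x0:x1],None,fx=4,fy=4,interpolation=cv2.INTER_CUBIC)
        for l in L:
            p=np.array([(proj(c,world(q,X))-[x0,y0]+.5)*4 for X in l]).astype(int);cv2.polylines(a,[p.reshape(-1,1,2)],False,(0,255,0),1)
        o[:a.shape[0],400*k:400*k+a.shape[1]]=a
    cv2.imwrite(out,o)
E
python3 - <<'E'
from ov import *
overlay(np.load("q.npy"),{c:cv2.imread(f"pics/{c}0.png") for c in M},"pics/ov0.png",[(235,365,250,350),(175,275,320,420)])
E
```

```text
(no output)
```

View pics/ov0.png

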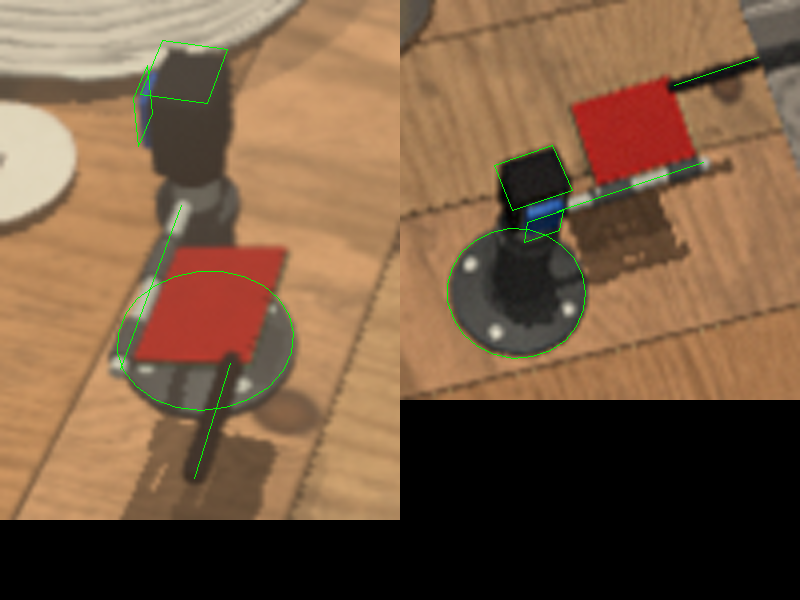

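The overlay is within about 2 px, but the yaw is slightly too large. I'll refit with corrected points, allowing small camera offsets.

```bash
python3 - <<'E'
from ov import *
S=lambda u,v:np.array((250+u/4,235+v/4))-.5
T=lambda u,v:np.array((320+(u-400)/4,175+v/4))-.5
G=lambda f:dict(pts(f),c1=np.array([-.015,-.018,.19]),c2=np.array([-.015,.018,.19]),c3=np.array([.015,.018,.19]),c4=np.array([.015,-.018,.19]),rod0=np.array([0,-.025,.125]),flange=np.array([0,0,.006]))
obs=[("scene","rod",S(120,367),1),("scene","tabend",S(193,478),1),("scene","tabroot",S(232,358),1),("scene","c2",S(172,50),1),("scene","c3",S(230,57),1),("scene","flange",S(211,348),.7),("scene","rod0",S(180,208),.7),
("top","rod",T(704,166),1),("top","tabend",T(760,65),1),("top","tabroot",T(672,87),1),("top","flange",T(518,292),1),("top","c3",T(555,148),0),("top","top",T(535,175),1)]
F0=lambda q:np.concatenate([w*(proj(c,world(q,G(q[3])[n]))+q[4+2*(c=="top"):6+2*(c=="top")]-o) for c,n,o,w in obs])
F=lambda q:np.r_[F0(q),q[4:]/1.0]
b=least_squares(F,[.53,-.11,.1,.3,0,0,0,0],loss="soft_l1");q=b.x
print(q.round(4),np.degrees(q[2:4]),b.cost);print(F0(q).reshape(-1,2).round(1).tolist())
for n in("tab","tabend","tabroot","top"):print(n,world(q,G(q[3])[n]).round(4))
np.save("q.npy",q[:4])
E
```

```text
[ 0.5291 -0.1115  0.0874  0.3406  0.27    0.4432  0.2504  0.4492] [ 5.00634082 19.51530966] 7.512084882163862
[[0.4, 0.9], [-0.2, -0.1], [-0.5, 1.3], [-0.9, -2.2], [0.7, -1.5], [-0.2, -1.5], [0.4, 1.2], [-0.1, -0.3], [0.2, -1.2], [1.1, -0.1], [-0.6, 0.2], [-0.0, 0.0], [-0.7, 0.7]]
tab [ 0.5884 -0.2488  0.1417]
tabend [ 0.5909 -0.2767  0.1417]
tabroot [ 0.586  -0.2209  0.1417]
top [ 0.5291 -0.1115  0.19  ]
```

>>> arm_command(
  motion=[
    [87, 0, 0, -12.5, 0, 0, 0.131],
    [87, 0, 0, -12.5, 0, 0, 0.131],
    [87, 0, 0, -12.5, 0, 0, 0.131],
    [87, 0, 0, -12.5, 0, 0, 0.131],
    [87, 0, 0, -12.5, 0, 0, 0.131],
    [87, 0, 0, -12.5, 0, 0, 0.131],
    [87, 0, 0, -12.5, 0, 0, 0.131],
    [87, 0, 0, -12.5, 0, 0, 0.131],
  ],
)

```text
time_s: 1.6
tcp_pos: [0.2638, 0.5665, 0.3311]
ee_rot: [[0.082, -0.997, -0.0], [-0.997, -0.082, 0.0], [-0.0, 0.0, -1.0]]
wrist_force: [1.3, 0.2, 0.3]
gripper_width: 0.996
gripper_force: 0.0
```

>>> arm_command(
  motion=[
    [87, 35.2, -10.5, 0, 0, 0, 0],
    [87, 35.2, -10.5, 0, 0, 0, 0],
    [87, 35.2, -10.5, 0, 0, 0, 0],
    [87, 35.2, -10.5, 0, 0, 0, 0],
    [87, 35.2, -10.5, 0, 0, 0, 0],
    [87, 35.2, -10.5, 0, 0, 0, 0],
    [87, 35.2, -10.5, 0, 0, 0, 0],
    [87, 35.2, -10.5, 0, 0, 0, 0],
  ],
)

```text
time_s: 2.4
tcp_pos: [0.3722, 0.2919, 0.3308]
ee_rot: [[0.087, -0.996, 0.0], [-0.996, -0.087, 0.001], [-0.001, -0.0, -1.0]]
wrist_force: [1.0, 0.3, -0.0]
gripper_width: 0.999
gripper_force: 0.0
```

>>> arm_command(
  motion=[
    [87, 35.2, -10.5, 0, 0, 0, 0],
    [87, 35.2, -10.5, 0, 0, 0, 0],
    [87, 35.2, -10.5, 0, 0, 0, 0],
    [87, 35.2, -10.5, 0, 0, 0, 0],
    [87, 35.2, -10.5, 0, 0, 0, 0],
    [87, 35.2, -10.5, 0, 0, 0, 0],
    [87, 35.2, -10.5, 0, 0, 0, 0],
    [87, 35.2, -10.5, 0, 0, 0, 0],
  ],
)

```text
time_s: 3.2
tcp_pos: [0.4804, 0.0186, 0.3309]
ee_rot: [[0.087, -0.996, 0.001], [-0.996, -0.087, 0.0], [-0.0, -0.001, -1.0]]
wrist_force: [0.4, 0.8, -0.1]
gripper_width: 1.002
gripper_force: 0.0
```

>>> arm_command(
  motion=[
    [60, 35.2, -10.5, 0, 0, 0, 0],
    [60, 35.2, -10.5, 0, 0, 0, 0],
    [60, 35.2, -10.5, 0, 0, 0, 0],
    [60, 35.2, -10.5, 0, 0, 0, 0],
    [60, 35.2, -10.5, 0, 0, 0, 0],
    [60, 35.2, -10.5, 0, 0, 0, 0],
    [60, 35.2, -10.5, 0, 0, 0, 0],
    [60, 35.2, -10.5, 0, 0, 0, 0],
  ],
)

```text
time_s: 4.0
tcp_pos: [0.5886, -0.2547, 0.3306]
ee_rot: [[0.087, -0.996, 0.0], [-0.996, -0.087, -0.0], [0.0, -0.0, -1.0]]
wrist_force: [0.3, 1.3, 0.1]
gripper_width: 0.688
gripper_force: 0.0
```

>>> arm_command(
  motion=[
    [60, 0, 0, 25, 0, 0, 0],
    [60, 0, 0, 25, 0, 0, 0],
    [60, 0, 0, 25, 0, 0, 0],
    [60, 0, 0, 25, 0, 0, 0],
    [60, 0, 0, 25, 0, 0, 0],
    [60, 0, 0, 25, 0, 0, 0],
    [60, 0, 0, 25, 0, 0, 0],
    [60, 0, 0, 25, 0, 0, 0],
  ],
)

```text
time_s: 4.8
tcp_pos: [0.5882, -0.2532, 0.1297]
ee_rot: [[0.087, -0.996, 0.0], [-0.996, -0.087, -0.0], [0.0, -0.0, -1.0]]
wrist_force: [0.1, -0.7, -0.4]
gripper_width: 0.686
gripper_force: 0.0
```

```bash
cat > look.py <<'E'
import sys
from ov import *
ims={c:np.ascontiguousarray(capture(c)[:,:,::-1]) for c in M}
q=list(np.load("q.npy"));q[3]=float(sys.argv[2]);q.append(float(sys.argv[3]))
overlay(q,ims,sys.argv[1],[(215,365,250,350),(145,275,320,420)])
E
python3 look.py pics/l1.png 0.34 0
```

```text
(no output)
```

View pics/l1.png

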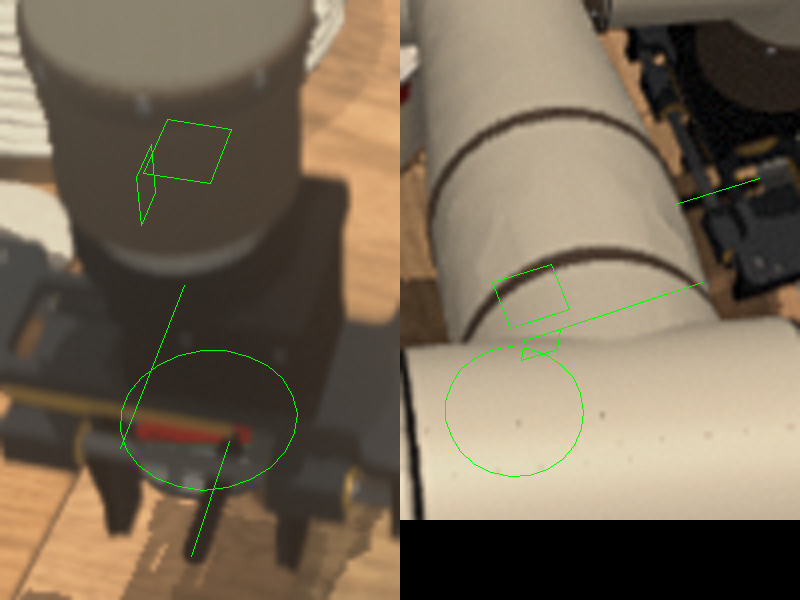

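The tab lies between the open fingers in the scene view, with its end at crop (195, 555). I'll close on it.

>>> arm_command(
  motion=[
    [0, 0, 0, 0, 0, 0, 0],
    [0, 0, 0, 0, 0, 0, 0],
    [0, 0, 0, 0, 0, 0, 0],
    [0, 0, 0, 0, 0, 0, 0],
    [0, 0, 0, 0, 0, 0, 0],
    [0, 0, 0, 0, 0, 0, 0],
    [0, 0, 0, 0, 0, 0, 0],
    [0, 0, 0, 0, 0, 0, 0],
  ],
)

```text
time_s: 5.7
tcp_pos: [0.5888, -0.2531, 0.1307]
ee_rot: [[0.087, -0.996, 0.001], [-0.996, -0.087, -0.0], [0.0, -0.001, -1.0]]
wrist_force: [1.7, 0.5, -0.7]
gripper_width: 0.099
gripper_force: 30.0
```

>>> arm_command(
  motion=[
    [0, 0, 3.6, -8.0, 0, 0, 0],
    [0, 0, 5.0, -7.2, 0, 0, 0],
    [0, 0, 6.1, -6.2, 0, 0, 0],
    [0, 0, 7.1, -5.1, 0, 0, 0],
  ],
)

```text
time_s: 6.1
tcp_pos: [0.5715, -0.2546, 0.1597]
ee_rot: [[0.088, -0.996, 0.013], [-0.996, -0.088, -0.001], [0.002, -0.013, -1.0]]
wrist_force: [8.0, 4.0, 3.5]
gripper_width: 0.105
gripper_force: 30.0
```

>>> arm_command(
  motion=[
    [0, 0, 7.9, -3.8, 0, 0, 0],
    [0, 0, 8.4, -2.3, 0, 0, 0],
    [0, 0, 8.7, -0.8, 0, 0, 0],
    [0, 0, 8.7, 0.7, 0, 0, 0],
  ],
)

```text
time_s: 6.5
tcp_pos: [0.5389, -0.2574, 0.1695]
ee_rot: [[0.089, -0.996, 0.016], [-0.996, -0.089, -0.003], [0.004, -0.016, -1.0]]
wrist_force: [1.8, 8.0, 14.8]
gripper_width: 0.103
gripper_force: 30.1
```

>>> arm_command(
  motion=[
    [0, 0, 8.5, 2.2, 0, 0, 0],
    [0, 0, 7.9, 3.7, 0, 0, 0],
    [0, 0, 7.2, 5.0, 0, 0, 0],
    [0, 0, 6.2, 6.2, 0, 0, 0],
  ],
)

```text
time_s: 6.9
tcp_pos: [0.5027, -0.2599, 0.1485]
ee_rot: [[0.087, -0.996, 0.001], [-0.996, -0.087, 0.0], [-0.0, -0.001, -1.0]]
wrist_force: [-2.4, 5.0, 5.7]
gripper_width: 0.102
gripper_force: 30.0
```

>>> arm_command(
  motion=[
    [0, 0, 5.0, 7.1, 0, 0, 0],
    [0, 0, 3.7, 7.9, 0, 0, 0],
    [0, 0, 2.3, 8.4, 0, 0, 0],
    [0, 0, 0.8, 8.7, 0, 0, 0],
    [0, 0, 0, 2, 0, 0, 0],
    [0, 0, 0, 0, 0, 0, 0],
    [0, 0, 0, 0, 0, 0, 0],
  ],
)

```text
time_s: 7.6
tcp_pos: [0.4908, -0.2608, 0.1126]
ee_rot: [[0.087, -0.996, -0.002], [-0.996, -0.087, 0.001], [-0.001, 0.002, -1.0]]
wrist_force: [-2.6, 6.2, 5.6]
gripper_width: 0.099
gripper_force: 30.3
```

>>> arm_command(
  motion=[
    [40, 0, 0, 0, 0, 0, 0],
    [40, 0, 0, 0, 0, 0, 0],
    [40, 0, 0, 0, 0, 0, 0],
    [40, 0, 0, 0, 0, 0, 0],
    [40, 0, 0, 0, 0, 0, 0],
    [40, 0, 0, -15, 0, 0, 0],
    [40, 0, 0, -25, 0, 0, 0],
    [70, 0, 0, -35, 0, 0, 0],
  ],
)

```text
time_s: 8.4
tcp_pos: [0.4903, -0.2613, 0.1861]
ee_rot: [[0.087, -0.996, -0.004], [-0.996, -0.087, 0.001], [-0.002, 0.004, -1.0]]
wrist_force: [-0.1, 0.7, 0.4]
gripper_width: 0.496
gripper_force: 0.0
```

>>> arm_command(
  motion=[
    [70, 20, 0, -35, 0, 0, 0],
    [70, 40, 0, -30, 0, 0, 0],
    [70, 40, 0, -30, 0, 0, 0],
    [70, 40, 0, 0, 0, 0, 0],
    [70, 0, 0, 0, 0, 0, 0],
  ],
)

```text
time_s: 8.9
tcp_pos: [0.5036, -0.405, 0.2817]
ee_rot: [[0.082, -0.997, 0.001], [-0.997, -0.082, -0.001], [0.001, -0.001, -1.0]]
wrist_force: [0.3, 0.6, -1.2]
gripper_width: 0.794
gripper_force: 0.0
```

```bash
python3 look.py pics/l2.png 3.14 0
```

```text
(no output)
```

View pics/l2.png

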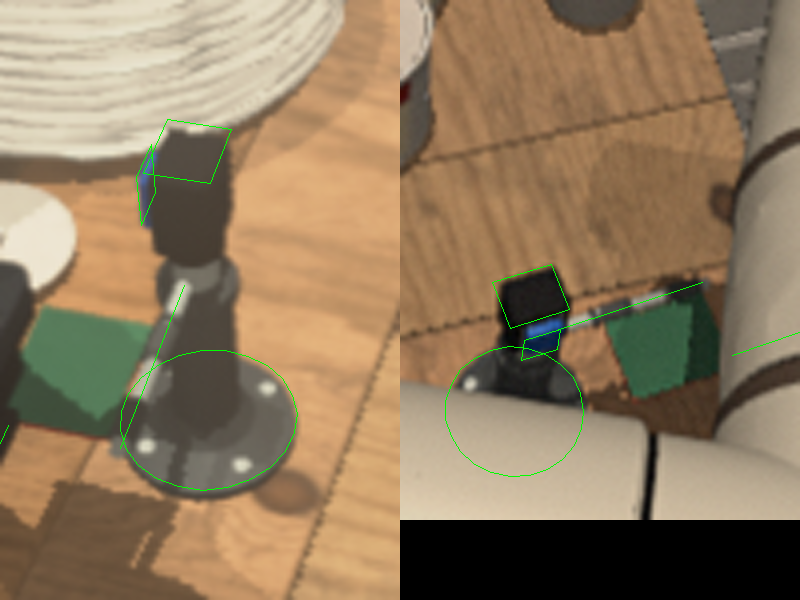

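Green lies on top and flat, with the mast down. Next I'll move above the grip.

>>> arm_command(
  motion=[
    [70, -41.4, -7.4, 0, 0, 0, 0],
    [70, -41.4, -7.4, 0, 0, 0, 0],
    [70, -41.4, -7.4, 0, 0, 0, 0],
    [70, -41.4, -7.4, 0, 0, 0, 0],
    [70, -41.4, -7.4, 0, 0, 0, 0],
    [70, -41.4, -7.4, 0, 0, 0, 0],
    [70, -41.4, -7.4, 0, 0, 0, 0],
    [70, 0, 0, 0, 0, 0, 0],
  ],
)

```text
time_s: 9.8
tcp_pos: [0.5296, -0.103, 0.2821]
ee_rot: [[0.094, -0.996, 0.0], [-0.996, -0.094, 0.001], [-0.001, -0.0, -1.0]]
wrist_force: [-0.2, 0.2, 0.7]
gripper_width: 0.808
gripper_force: 0.0
```

>>> arm_command(
  motion=[
    [70, 4, 0, 8, 0, 0, 0],
    [70, 4, 0, 8, 0, 0, 0],
    [70, 0, 0, 18, 0, 0, 0],
    [70, 0, 0, 22, 0, 0, 0],
    [70, 0, 0, 22, 0, 0, 0],
    [70, 0, 0, 22, 0, 0, 0],
    [70, 0, 0, 18, 0, 0, 0],
    [70, 0, 0, 10, 0, 0, 0],
  ],
)

```text
time_s: 10.6
tcp_pos: [0.529, -0.1173, 0.1514]
ee_rot: [[0.084, -0.996, -0.005], [-0.996, -0.084, -0.0], [-0.0, 0.005, -1.0]]
wrist_force: [-0.4, -0.9, 0.8]
gripper_width: 0.807
gripper_force: 0.0
```

```bash
python3 look.py pics/l3.png 3.14 0; python3 -c "
from station import *
s=sense();print(s['tcp_pos'],s['wrist_force'],s['time_s'])"
```

```text
[ 0.52934502 -0.11688008  0.15203513] [ 0.18593703 -0.11445103 -0.04950718] 10.7
```

View pics/l3.png

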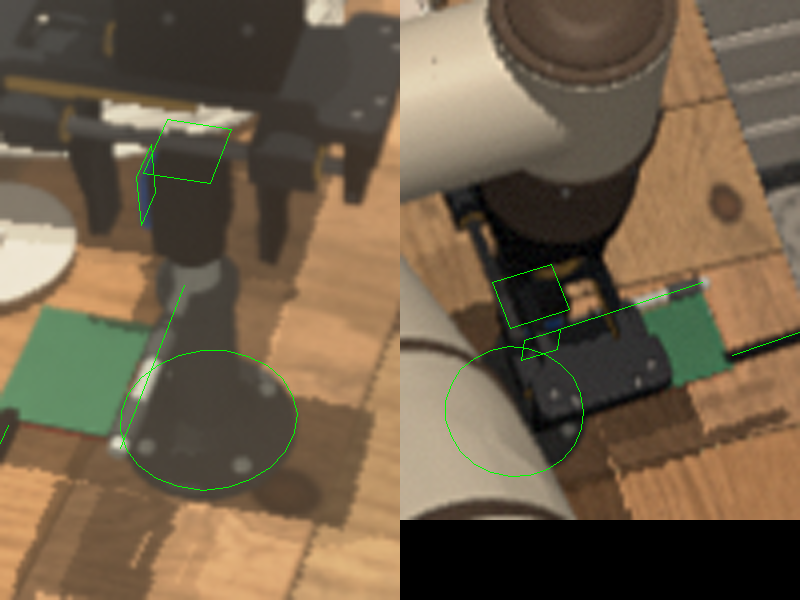

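The block is centred between the fingers along x (gaps of about 25 px on each side). I'll correct 5 mm in y and then squeeze.

>>> arm_command(
  motion=[
    [70, -5, 0, -1, 0, 0, 0],
    [50, 0, 0, 0, 0, 0, 0],
    [20, 0, 0, 0, 0, 0, 0],
    [20, 0, 0, 0, 0, 0, 0],
    [20, 0, 0, 0, 0, 0, 0],
    [20, 0, 0, 0, 0, 0, 0],
    [20, 0, 0, 0, 0, 0, 0],
    [20, 0, 0, 0, 0, 0, 0],
  ],
)

```text
time_s: 11.5
tcp_pos: [0.5295, -0.111, 0.155]
ee_rot: [[0.086, -0.996, -0.002], [-0.996, -0.086, -0.0], [-0.0, 0.002, -1.0]]
wrist_force: [-2.8, 0.2, 2.4]
gripper_width: 0.34
gripper_force: 30.0
```

>>> arm_command(
  motion=[
    [0, 0, 0, 0, 0, 0, 0],
    [0, 0, 0, 0, 0, 0, 0],
    [0, 0, 0, 0, 0, 0, 0],
  ],
)

```text
time_s: 11.8
tcp_pos: [0.5295, -0.111, 0.155]
ee_rot: [[0.086, -0.996, -0.002], [-0.996, -0.086, -0.0], [-0.0, 0.002, -1.0]]
wrist_force: [-5.2, -0.1, 4.8]
gripper_width: 0.342
gripper_force: 30.0
```

The opening is about 30 mm, so the button is in. Now the pull.

>>> arm_command(
  motion=[
    [0, 0, 0, -4, 0, 0, 0],
    [0, 0, 0, -5, 0, 0, 0],
    [0, 0, 0, -5, 0, 0, 0],
    [0, 0, 0, -5, 0, 0, 0],
    [0, 0, 0, -5, 0, 0, 0],
    [0, 0, 0, -6, 0, 0, 0],
  ],
)

```text
time_s: 12.4
tcp_pos: [0.5295, -0.1109, 0.1849]
ee_rot: [[0.087, -0.996, -0.002], [-0.996, -0.087, 0.0], [-0.0, 0.002, -1.0]]
wrist_force: [-4.2, -2.3, -8.8]
gripper_width: 0.349
gripper_force: 30.0
```

>>> arm_command(
  motion=[
    [0, 0, 0, -5, 0, 0, 0],
    [0, 0, 0, -5, 0, 0, 0],
    [0, 0, 0, -5, 0, 0, 0],
    [0, 0, 0, -5, 0, 0, 0],
    [0, 0, 0, -5, 0, 0, 0],
    [0, 0, 0, -5, 0, 0, 0],
  ],
)

```text
time_s: 13.0
tcp_pos: [0.5295, -0.1109, 0.2151]
ee_rot: [[0.087, -0.996, -0.002], [-0.996, -0.087, 0.0], [-0.0, 0.002, -1.0]]
wrist_force: [-4.9, -2.2, -8.5]
gripper_width: 0.342
gripper_force: 30.0
```

>>> arm_command(
  motion=[
    [0, 0, 0, -5, 0, 0, 0],
    [0, 0, 0, -5, 0, 0, 0],
    [0, 0, 0, -5, 0, 0, 0],
    [0, 0, 0, -5, 0, 0, 0],
    [0, 0, 0, -5, 0, 0, 0],
    [0, 0, 0, -4, 0, 0, 0],
    [0, 0, 0, -2, 0, 0, 0],
    [0, 0, 0, 0, 0, 0, 0],
  ],
)

```text
time_s: 13.8
tcp_pos: [0.5295, -0.1109, 0.2451]
ee_rot: [[0.086, -0.996, -0.002], [-0.996, -0.086, 0.0], [-0.0, 0.002, -1.0]]
wrist_force: [-3.3, -3.9, -12.4]
gripper_width: 0.345
gripper_force: 30.0
```

```bash
python3 look.py pics/l4.png 3.14 0.09
```

```text
(no output)
```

View pics/l4.png

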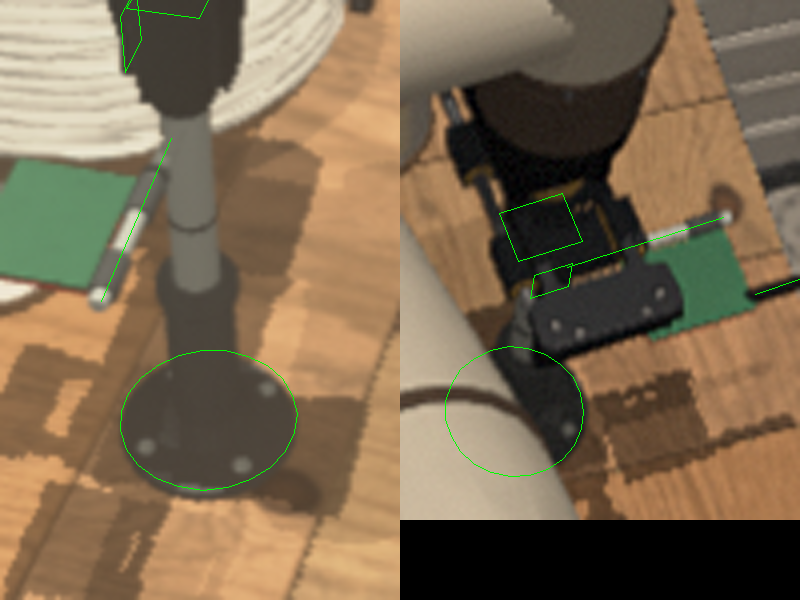

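The mast and flag line up with the overlay drawn at 0.09 m, with green on top. The pull force has risen, so it's at the second stop. I'll add a small preload and hold.

>>> arm_command(
  motion=[
    [0, 0, 0, -1, 0, 0, 0],
    [0, 0, 0, 0, 0, 0, 0],
    [0, 0, 0, 0, 0, 0, 0],
    [0, 0, 0, 0, 0, 0, 0],
    [0, 0, 0, 0, 0, 0, 0],
  ],
)

```text
time_s: 14.4
tcp_pos: [0.5295, -0.1109, 0.2452]
ee_rot: [[0.086, -0.996, -0.003], [-0.996, -0.086, 0.001], [-0.001, 0.003, -1.0]]
wrist_force: [-2.9, -4.6, -15.3]
gripper_width: 0.347
gripper_force: 30.0
```

```bash
python3 -c "
from station import *
print(finish_job())"
```

```text
the job is handed in; nothing more can be done
None
```

I flipped the flag to green, squeezed the button and pulled the mast to its second stop, then handed the job in at about 14.4 s with the grip still held; the hand-in gave no verdict.

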